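# Open the safety-capped cleaner bottle in the pull-out drawer

### The job

Pull the drawer of the small grey bottle cabinet out to its stop. Then open the taller bottle standing in it: press its wide push-and-turn safety cap down, twist it counterclockwise until it is free, lift it straight up and finish with the cap still held in the gripper, about 5 cm clear above the open bottle. Leave both bottles standing in their wells and do not disturb the domed case and the lens ring lying nearby.

Things in the scene. Friction and masses are not known exactly. Their poses are not given: they have to be found in the camera images.
- cabinet: Fixed grey cabinet with one drawer, 180 mm deep (x) x 220 mm wide (y) x 124 mm high, standing on the work surface. Origin: on the work surface under the middle of its front edge. Its own -x axis points out of the drawer front, the way the drawer pulls out; z up. Its position and yaw vary.
- drawer (a joint): How far the drawer is pulled out, m: 0 shut, 0.15 at its stop. Slides along the cabinet's -x with about 2 N of friction and stays where it is left. Front panel 12 mm thick, 216 mm wide, its top 116 mm above the work surface; the drawer's sides and back only 40 mm.
- drawer_handle (a point): Middle of the drawer's handle, a horizontal round steel bar 10 mm thick and 100 mm long along the cabinet's y, 98 mm above the work surface, with a post at each end; its centre 41 mm in front of the front panel (36 mm free behind the bar), so that it can be pinched from above. Axes as the cabinet's.
- bottle: Taller white bottle, loose, about 0.4 kg, square base 46 x 46 mm, kept upright and from turning by a square well 22 mm deep in the drawer (1 mm play), the left or the right one, 50 mm to either side of the drawer's middle line. Origin: centre of its underside, 12 mm above the work surface; z up. With the drawer out, the bottle's axis is 76 mm in front of the cabinet and 75 mm behind the panel.
- cap_mid (a point): Centre (half-way up) of the tall bottle's black ribbed round cap, loose, 50 mm across, 26 mm high, 30 g; 81 mm above the bottle's underside when seated. z: the cap's axis. Press down 6 mm (5 least, bottoms at 6.5; the spring takes 7 to 12 N), keep it down, turn counterclockwise from above by 60 degrees (free from 45 to 80), then lift. Locked, it pulls the bottle up with it.
- squat_bottle: Bystander: shorter white bottle, loose, square base 46 x 46 mm, 64 mm high in all with a narrow 28 mm black cap, standing in the other well of the drawer. Origin: centre of its underside; z up.
- domed_case: Bystander: black domed case, 80 x 118 x 42 mm, loose on the work surface to the right of the work. Origin: centre of its underside.
- lens_ring: Bystander: dark lens ring with a small tab, 58 x 50 x 8 mm, loose on the work surface to the left of the cabinet. Origin: centre of its underside.
- bottle_mouth (a point): Centre of the tall bottle's mouth (top of its sprung seal), 90 mm above the bottle's underside, 4 mm below the cap's top when the cap is on. x axis as the bottle's; the cap's x axis is parallel to it when locked.

How it is judged:
On the way, in this order (a step that is already met when the one before it is completed fails the run):
1. the drawer is pulled out to its stop (within 8 mm) (value of joint drawer above 0.142 m), for 0.2 s.
2. with the drawer out, the cap is pressed down on the bottle by at least 4 mm (z of cap_mid in the frame of bottle below 0.077 m and value of joint drawer above 0.135 m), for 0.1 s.
3. the cap is turned free, at least 43 degrees, while still on the bottle (angle between the x axis of cap_mid and the x axis of bottle, either way round above 0.75 rad and z of cap_mid in the frame of bottle below 0.088 m and horizontal distance between cap_mid and bottle below 0.01 m), for 0.1 s.
At the end, for the whole second after the job is handed in: The gripper holds the cap, touching nothing else, 40 to 150 mm above its seated height, within 40 mm of the bottle's axis and within 0.4 rad of upright; both bottles stand down in their wells (within 6 mm, tilt under 0.12 rad) and the drawer is still out by at least 135 mm (z of cap_mid in the frame of bottle between 0.121 and 0.231 m and horizontal distance between cap_mid and bottle below 0.04 m and angle between cap_mid's own z axis and vertical below 0.4 rad and contact force between the fingers and cap above 1 N and contact force between cap and bottle below 0.05 N and contact force between cap and cabinet below 0.05 N and contact force between cap and squat_bottle below 0.05 N and z of each of bottle, squat_bottle in the frame of cabinet below 0.018 m and angle between each of bottle, squat_bottle's own z axis and vertical below 0.12 rad and value of joint drawer above 0.135 m); the arm keeps its last pose, push and grip.
It fails at once if the bottle is pulled out of its well or tipped (z of bottle in the frame of cabinet above 0.037 m or angle between bottle's own z axis and vertical above 0.35 rad).
It fails at once if the squat bottle is pulled out of its well or tipped (z of squat_bottle in the frame of cabinet above 0.037 m or angle between squat_bottle's own z axis and vertical above 0.35 rad).
It fails at once if the domed case or the lens ring is pushed more than 30 mm (distance of any of domed_case, lens_ring from where it was at the start of the episode above 0.03 m).
It also fails if it takes over 51 s, if anything falls off the work surface, if the arm or the gripper's body presses on something with over 40 N, if the wrist force passes 120 N, or if a joint passes its speed limit or range.

### The arm

A 7-joint arm with a two-finger parallel gripper is mounted at the origin on a cart in front of the work surface, level with it; the furniture and walls round the work are solid. World frame = base frame: x ahead of the robot, y to its left, z up, the work surface at z = 0. Lengths are in m, angles in rad, forces in N, time in s.
With the tool pointing down it reaches from about 0.425 to 1.025 m from the base axis. Payload 9.4 kg.
Tool frame: the origin (TCP) lies midway between the tips of the shut fingers; the grasp point (between the pads) lies 19 mm behind it; z points along the fingers, y is the direction in which the jaws open and shut (so a half turn about z gives the same grasp; the last joint's range is limited). The gripper opens to 85 mm and grips with 20 to 120 N. Pads are 22 mm wide; open, the fingers measure 114 mm over their backs; the gripper's body (76 mm by 85 mm) begins 54 mm behind the grasp point. The pads swing forward as they close: fully open they stand 13 mm farther back than shut.
Start: joints at [-1.338, 0.599, -0.003, 1.599, 0.002, 0.943, -0.08], TCP at [0.221, 0.69, 0.231] pointing down, gripper open.
Joint ranges: [-2.57, 2.57], [-0.35, 1.97], [-1.29, 1.29], [0.11, 2.56], [-1.05, 4.19], [0.11, 1.86], [-2.63, 2.63]. Speed limits (rad/s): [2.22, 2.22, 3.01, 3.01, 3.14, 3.14, 3.14].

### API

Orientations are given as a rotation vector (axis times angle).
In Python, from plant import robot, eyes gives the robot as it stands.
- The arm moves only by the tool move_arm, never from a script. Its argument "rows" is a list of rows, each a list of 3 entries, a list of its own where there are three numbers: the shift along the world's x, y, z in mm, then the turn, a rotation vector about the world's x, y, z in rad, then the closure, from -1 (fully open) to 1 (shut). In form: [[[dx, dy, dz], [ax, ay, az], grip], ...]. A call has 1 to 20 rows; each row is the pose to reach, as a shift and turn from the pose measured when the call began; what a row does not reach only later rows make up. A row lasts 1/10 s, in which the tool goes at most 50 mm and 8.59 degrees, less where a joint would pass 70% of its speed; a pose out of reach is approached as far as the arm can. A call with a gripper value outside its range is refused whole. The fingers move at their own pace and stop on an object; "newtons" is the grip in N (left out, the last holds). Time passes only in rows, so rows that repeat a pose let the fingers close. It gives the time, the measured TCP pose, the force and the opening at its end, in the units of the state.
- robot.observe(): the state, without advancing time (a new reading comes with each control period).
- eyes.read_camera(name): name is "side" or "top"; returns a dict with "color" (400x640x3 uint8, red, green, blue), "fovy" (degrees; the focal length in pixels is half the picture's height over the tangent of half this angle, whatever the lens; pixels are square), "cx", "cy" (the principal point, pixels), "R" (3x3) and "t" (3): a world point X has camera coordinates R X + t. Camera axes: x right, y down, z forward; pixel columns grow to the right and rows downward; lengths in m; the calibration is good to about 2 mm. A picture is of the moment at which its call begins. There is no depth.
- robot.job_done(): hands the job in, once; it reports no verdict.
The state is a dict: "clock": time; "joint_pos": joint angles; "joint_velocities": joint speeds; "joint_efforts": joint torques, N m; "position": TCP position; "eef_rot": TCP orientation; "wrist_force": force on the tool from outside, world axes, zero at the start; "wrist_torque": the same for the moment, N m; "finger_gap": finger opening in m.
Only numpy, scipy, OpenCV 4.12 (cv2) and the standard library are available. Lean on these libraries where they do the work, as an engineer would, in place of code of your own. Each camera call takes 0.05 s, during which the arm holds its last target.

## Working session

There is one attempt and no reset: what is moved stays moved. The work goes in short steps, Python scripts to look and compute and a tool call to move; the robot and the scene stay as the last step left them, time stands still between calls to the robot, and variables do not carry over. Pictures are saved under pics/ and viewed, and the job is handed in when it is done.

Besides the shell and the picture viewer there is one more tool, called as a command line: name --argument value ..., lists and objects as JSON in quotes. move_arm: Moves the arm, as the interface text tells. Its arguments: {"type":"object","properties":{"rows":{"type":"array"},"newtons":{"type":"number"}},"required":["rows"]}

```bash
ls; mkdir -p pics
python3 - <<'E'
from plant import robot, eyes
import cv2
s=robot.observe()
for k,v in s.items(): print(k,v)
for n in("side","top"):
    c=eyes.read_camera(n)
    cv2.imwrite(f"pics/{n}0.png",c["color"][:,:,::-1])
    print(n,c["fovy"],c["cx"],c["cy"],c["R"],c["t"])
E
```

```text
pics
clock 0.0
joint_pos [-1.33768765  0.60011859 -0.00256486  1.60010731  0.00178943  0.94290203
 -0.07982496]
joint_velocities [-3.55679010e-04  3.23329422e-05  1.55329079e-03  3.62209044e-04
 -1.78236335e-03 -1.76456412e-04 -6.43290370e-04]
joint_efforts [-7.92258879e-05 -7.76460028e+01  1.56490199e+00 -2.58003098e+01
  1.23169526e-02  9.23354732e-03 -1.07471365e-05]
position [0.22089458 0.6900462  0.23042942]
eef_rot [-4.84614223e-01 -3.10387067e+00  2.40088839e-03]
wrist_force [-0.42936123  0.12417901 -0.18786027]
wrist_torque [0.04590723 0.00042589 0.09848836]
finger_gap 0.08521308197379059
side 43.23761246190722 320.52928195494343 192.53417346925664 [[ 0.0958424  -0.99536156 -0.00834287]
 [-0.60770187 -0.05187274 -0.79246934]
 [ 0.78836075  0.08102214 -0.60985469]] [-0.23070453  0.42408898  0.96405656]
top 49.193853677033076 316.38438691292265 196.99829221155323 [[-6.34162866e-04 -9.99825640e-01 -1.86624799e-02]
 [-9.98857201e-01  1.52520938e-03 -4.77699266e-02]
 [ 4.77900616e-02  1.86108586e-02 -9.98684007e-01]] [-0.17684405  0.57486257  1.16831567]
```

View pics/side0.png

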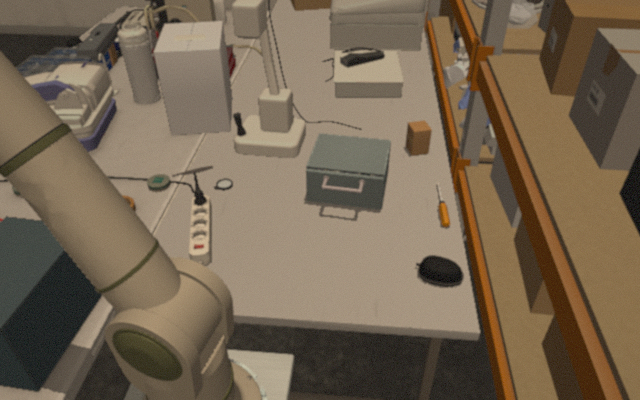

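View pics/top0.png

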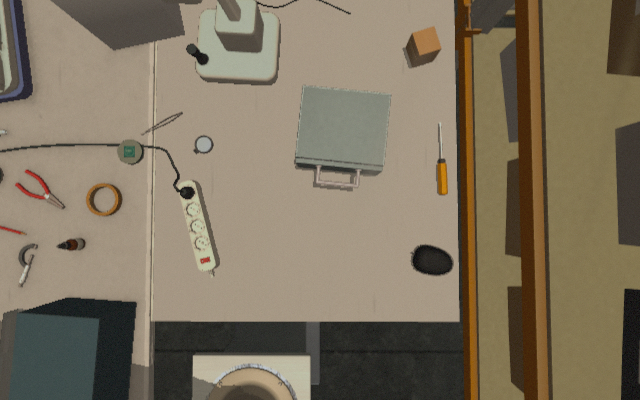

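```bash
cat > h.py <<'E'
import numpy as np, cv2
from plant import robot, eyes
def cam(n): return eyes.read_camera(n)
def f(c): return 200/np.tan(np.radians(c["fovy"])/2)
def ray(c,p,z):
    d=np.array([(p[0]-c["cx"])/f(c),(p[1]-c["cy"])/f(c),1.])
    R=np.array(c["R"]);o=-R.T@np.array(c["t"]);d=R.T@d
    return o+d*(z-o[2])/d[2]
def proj(c,X):
    q=np.array(c["R"])@np.array(X)+np.array(c["t"]); return q[0]/q[2]*f(c)+c["cx"],q[1]/q[2]*f(c)+c["cy"]
def save(c,name,box,k):
    x0,y0,x1,y1=box
    im=cv2.resize(c["color"][y0:y1,x0:x1,::-1],None,fx=k,fy=k,interpolation=cv2.INTER_CUBIC); cv2.imwrite(f"pics/{name}.png",im)
E
python3 - <<'E'
from h import *
c=cam("top"); save(c,"t1",(285,76,400,196),5)
s=cam("side"); save(s,"s1",(300,125,400,225),6)
E
```

```text
(no output)
```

View pics/t1.png

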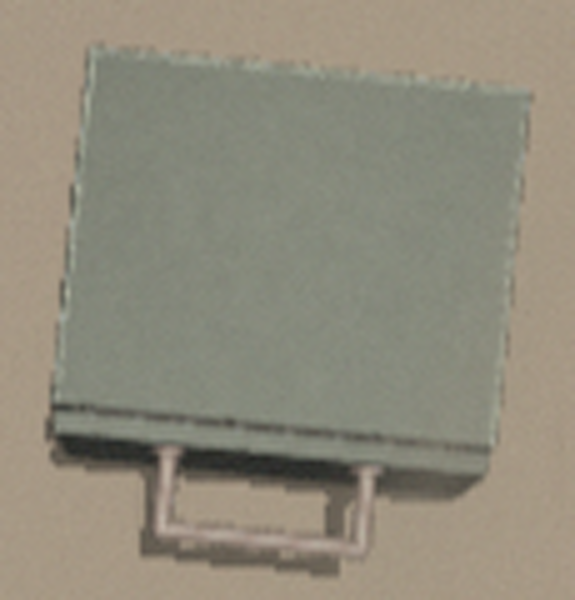

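View pics/s1.png

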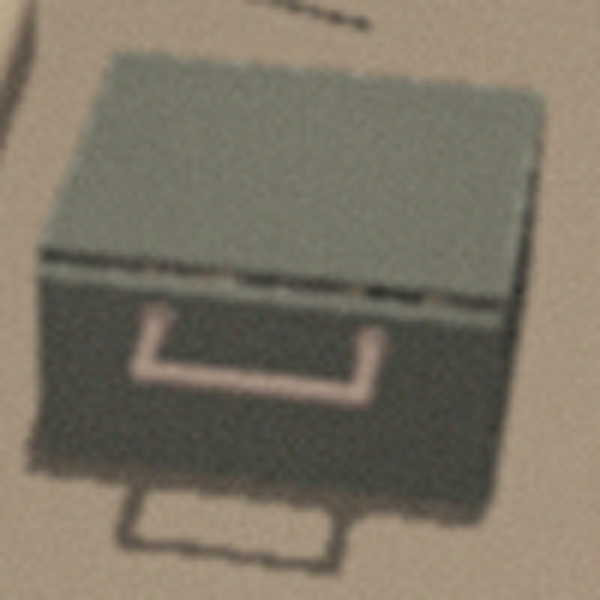

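Run:
```python
from h import *
c=cam("top");s=cam("side")
T=lambda p:((p[0]+.5)/5-.5+285,(p[1]+.5)/5-.5+76)
S=lambda p:((p[0]+.5)/6-.5+300,(p[1]+.5)/6-.5+125)
P=[ray(c,T(p),.124)[:2] for p in((92,46),(530,95),(493,448),(57,405))]
for p in P: print(p)
PS=[ray(s,S(p),.124)[:2] for p in((118,60),(545,95),(505,300),(40,248))]
for p in PS: print("side",p)
for Q in (P,PS):
    m=(Q[2]+Q[3])/2; d1=Q[0]-Q[3];d2=Q[1]-Q[2];w=Q[3]-Q[2]
    print("front mid",m,"yaws",[np.degrees(np.arctan2(d[1],d[0])) for d in(d1,d2)],np.degrees(np.arctan2(-w[0],w[1])), [np.linalg.norm(x) for x in(d1,d2,w)])
    print("centroid",np.mean(Q,axis=0))
for p in((163,532),(362,548)): print("h top",ray(c,T(p),.098))
for p in((137,373),(368,398)): print("h side",ray(s,S(p),.098))
```

```text
[ 0.84761424 -0.14656638]
[ 0.82174669 -0.36269121]
[ 0.64695955 -0.34311351]
[ 0.66881712 -0.12949394]
side [ 0.83946102 -0.14807055]
side [ 0.82347328 -0.3633616 ]
side [ 0.64560297 -0.34303091]
side [ 0.66910717 -0.12843666]
front mid [ 0.65788834 -0.23630373] yaws [np.float64(-5.454351756800023), np.float64(-6.3909933838498)] -5.842176984409237 [np.float64(0.17961034686067645), np.float64(0.17588015544035823), np.float64(0.21473489931980666)]
centroid [ 0.7462844  -0.24546626]
front mid [ 0.65735507 -0.23573378] yaws [np.float64(-6.574537732437855), np.float64(-6.5206475998424205)] -6.250608944154947 [np.float64(0.17148155033288365), np.float64(0.17902844374630092), np.float64(0.2158776035666975)]
centroid [ 0.74441111 -0.24572493]
h top [ 0.60822925 -0.18113657  0.098     ]
h top [ 0.59997858 -0.28079413  0.098     ]
h side [ 0.61120156 -0.17890278  0.098     ]
h side [ 0.60142352 -0.28367125  0.098     ]
```

Run:
```python
from h import *
from scipy.spatial.transform import Rotation as Ro
R=Ro.from_rotvec(robot.observe()["eef_rot"]).as_matrix()
print(R.round(3)); a=np.degrees(np.arctan2(R[1,1],R[0,1])); print("tool y az",a, "turn to -6:",np.radians((-6-a)), np.radians(174-a))
print("shift",np.array([605,-231,200])-robot.observe()["position"]*1000)
```

```text
[[-0.952  0.305 -0.   ]
 [ 0.305  0.952 -0.001]
 [-0.    -0.001 -1.   ]]
tool y az 72.25342670639502 turn to -6: -1.365779946994655 1.7758127065951381
shift [ 384.0132153  -921.35274262  -30.98290656]
```

move_arm --rows '[[[20, -48, 0], [0, 0, -0.072], 0.2], [[40, -96, 0], [0, 0, -0.144], 0.2], [[60, -144, 0], [0, 0, -0.216], 0.2], [[80, -192, 0], [0, 0, -0.288], 0.2], [[100, -240, 0], [0, 0, -0.36], 0.2], [[120, -288, 0], [0, 0, -0.432], 0.2], [[140, -336, 0], [0, 0, -0.504], 0.2], [[160, -384, 0], [0, 0, -0.576], 0.2], [[180, -432, 0], [0, 0, -0.648], 0.2], [[200, -480, 0], [0, 0, -0.72], 0.2], [[220, -528, 0], [0, 0, -0.792], 0.2], [[240, -576, 0], [0, 0, -0.864], 0.2], [[260, -624, 0], [0, 0, -0.936], 0.2], [[280, -672, 0], [0, 0, -1.008], 0.2], [[300, -720, 0], [0, 0, -1.08], 0.2], [[320, -768, 0], [0, 0, -1.152], 0.2], [[340, -816, 0], [0, 0, -1.224], 0.2], [[360, -864, 0], [0, 0, -1.296], 0.2], [[384, -905, 0], [0, 0, -1.366], 0.2], [[384, -921, -31], [0, 0, -1.366], 0.2]]'

```text
clock: 2.3
position: [0.6063, -0.228, 0.2066]
eef_rot: [2.333, 2.095, 0.005]
wrist_force: [1.1, 0.9, 0.4]
finger_gap: 0.0342
```

Run:
```python
from h import *
c=cam("top"); save(c,"t2",(220,60,420,210),4)
c=cam("side"); save(c,"s2",(240,80,440,230),4)
print(robot.observe())
```

```text
{'clock': 2.4, 'joint_pos': array([ 0.00585698,  0.56569074,  0.4155426 ,  1.83721884, -0.29999634,
        0.80281747,  0.4630746 ]), 'joint_velocities': array([-0.06406176, -0.05577726, -0.03454516,  0.04145575,  0.00555407,
        0.04363931, -0.06039983]), 'joint_efforts': array([  1.30482417, -65.63435555,   8.20676029, -24.32651639,
        -0.25716713,  -0.67036433,   0.76354198]), 'position': array([ 0.60235964, -0.23109991,  0.20126939]), 'eef_rot': array([ 2.34153692,  2.09416132, -0.00673168]), 'wrist_force': array([-0.35317965, -0.3449233 , -0.38952068]), 'wrist_torque': array([ 0.01910928,  0.03094775, -0.00329567]), 'finger_gap': 0.03413111897763541}
```

View pics/t2.png

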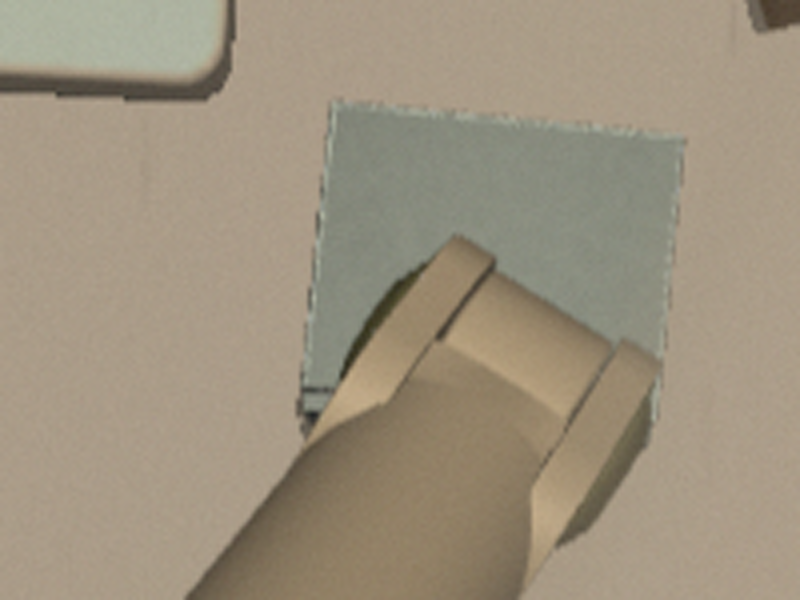

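View pics/s2.png

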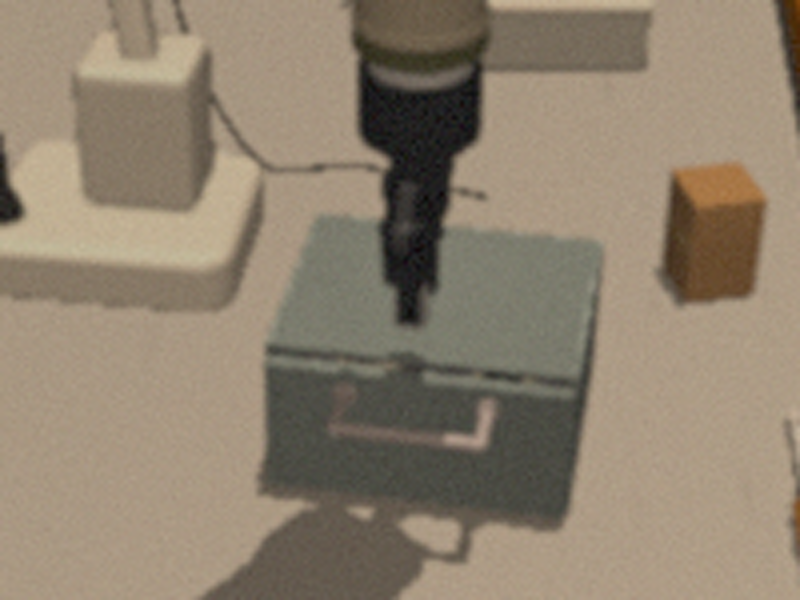

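move_arm --rows '[[[2, 0, -25], [0, 0, 0.005], 0.2], [[2, 0, -50], [0, 0, 0.005], 0.2], [[2, 0, -75], [0, 0, 0.005], 0.2], [[2, 0, -95], [0, 0, 0.005], 0.2], [[2, 0, -112], [0, 0, 0.005], 0.2], [[2, 0, -120], [0, 0, 0.005], 0.2], [[2, 0, -122], [0, 0, 0.005], 0.2], [[2, 0, -122], [0, 0, 0.005], 0.2]]' --newtons 40

```text
clock: 3.2
position: [0.6045, -0.231, 0.0796]
eef_rot: [2.336, 2.1, -0.007]
wrist_force: [0.3, -0.2, 0.9]
finger_gap: 0.0341
```

move_arm --rows '[[[0, 0, 0], [0, 0, 0], 1], [[0, 0, 0], [0, 0, 0], 1], [[0, 0, 0], [0, 0, 0], 1], [[0, 0, 0], [0, 0, 0], 1], [[0, 0, 0], [0, 0, 0], 1], [[0, 0, 0], [0, 0, 0], 1]]' --newtons 40

```text
clock: 3.8
position: [0.6046, -0.2311, 0.0807]
eef_rot: [2.336, 2.1, -0.006]
wrist_force: [-1.2, 0.8, 6.2]
finger_gap: 0.0088
```

move_arm --rows '[[[-8, 1, 0], [0, 0, 0], 1], [[-18, 2, 0], [0, 0, 0], 1], [[-30, 3, 0], [0, 0, 0], 1], [[-42, 4, 0], [0, 0, 0], 1], [[-54, 6, 0], [0, 0, 0], 1], [[-66, 7, 0], [0, 0, 0], 1], [[-78, 8, 0], [0, 0, 0], 1], [[-90, 9, 0], [0, 0, 0], 1], [[-102, 11, 0], [0, 0, 0], 1], [[-114, 12, 0], [0, 0, 0], 1], [[-125, 13, 0], [0, 0, 0], 1], [[-134, 14, 0], [0, 0, 0], 1], [[-141, 15, 0], [0, 0, 0], 1], [[-146, 15, 0], [0, 0, 0], 1], [[-149, 16, 0], [0, 0, 0], 1], [[-149, 16, 0], [0, 0, 0], 1], [[-149, 16, 0], [0, 0, 0], 1]]'

```text
clock: 5.5
position: [0.4554, -0.2153, 0.0806]
eef_rot: [2.336, 2.1, -0.006]
wrist_force: [1.0, -0.9, -2.0]
finger_gap: 0.0083
```

move_arm --rows '[[[-2, 0, 0], [0, 0, 0], 1], [[-3, 0, 0], [0, 0, 0], 1], [[-3, 0, 0], [0, 0, 0], 1], [[-3, 0, 0], [0, 0, 0], 1]]'

```text
clock: 5.9
position: [0.4553, -0.2154, 0.0807]
eef_rot: [2.332, 2.099, -0.003]
wrist_force: [9.4, 0.3, -10.1]
finger_gap: 0.0084
```

Run:
```python
from h import *
c=cam("top"); save(c,"t3",(260,70,420,220),4)
c=cam("side"); save(c,"s3",(260,110,420,260),4)
print(robot.observe()["wrist_force"],robot.observe()["position"])
```

```text
[ 7.80137187  0.94459868 -9.4538612 ] [ 0.45533261 -0.21539389  0.0806999 ]
```

View pics/t3.png

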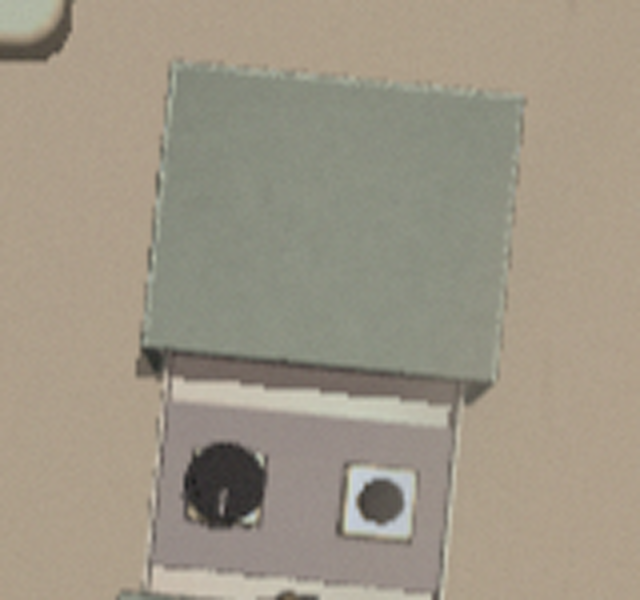

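View pics/s3.png

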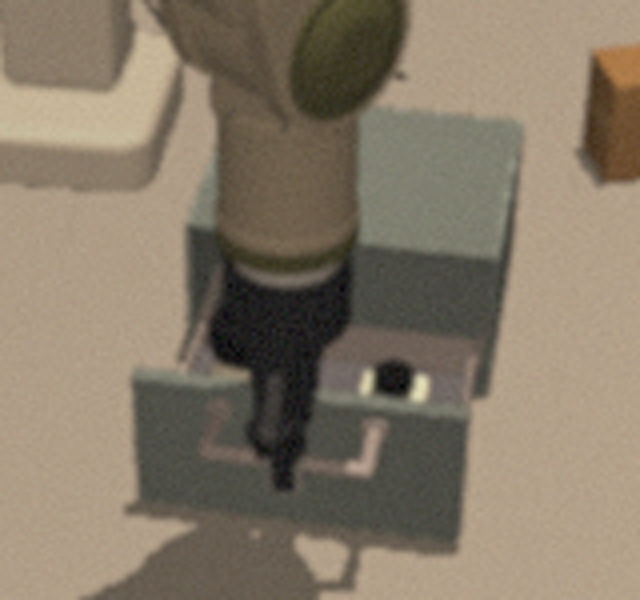

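The drawer is at its stop. The black wide cap sits in the left well, at about (226,484) in the top crop, and the squat bottle is at about (380,500). Next I measure the cap.

Run:
```python
from h import *
c=cam("top"); g=cv2.cvtColor(c["color"],cv2.COLOR_RGB2GRAY)
m=(g<75).astype(np.uint8); m[:178]=0;m[206:]=0;m[:,:300]=0;m[:,332:]=0
n,l,st,ce=cv2.connectedComponentsWithStats(m)
for i in range(1,n):
    if st[i,4]>50:
        print(st[i],ce[i],ray(c,ce[i],.106))
        cs,_=cv2.findContours((l==i).astype(np.uint8),cv2.RETR_EXTERNAL,cv2.CHAIN_APPROX_NONE)
        e=cv2.minEnclosingCircle(max(cs,key=len)); print(e,ray(c,e[0],.106), "pxd/m",proj(c,[.587,-.153,.106])[0]-proj(c,[.587,-.203,.106])[0])
```

```text
[306 181  20  21 307] [315.50488599 190.56351792] [ 0.58621106 -0.17703636  0.106     ]
((315.3977355957031, 191.11932373046875), 10.448664665222168) [ 0.58482601 -0.17676894  0.106     ] pxd/m -20.089057346707307
```

move_arm --rows '[[[0, 0, 0], [0, 0, 0], 0.2], [[0, 0, 0], [0, 0, 0], 0.2], [[0, 0, 0], [0, 0, 0], 0.2], [[0, 0, 0], [0, 0, 0], 0.2], [[0, 0, 20], [0, 0, 0], 0.2], [[0, 0, 50], [0, 0, 0], 0.2], [[0, 0, 90], [0, 0, 0], -1], [[0, 0, 120], [0, 0, 0], -1], [[0, 0, 120], [0, 0, 0], -1]]'

```text
clock: 6.95
position: [0.4565, -0.2162, 0.2041]
eef_rot: [2.329, 2.095, 0.002]
wrist_force: [0.4, -0.2, 0.6]
finger_gap: 0.076
```

move_arm --rows '[[[30, 9, 0], [0, 0, 0], -1], [[65, 20, 0], [0, 0, 0], -1], [[100, 30, 0], [0, 0, 0], -1], [[125, 38, 0], [0, 0, 0], -1], [[131, 39, -10], [0, 0, 0], -1], [[131, 39, -30], [0, 0, 0], -1], [[131, 39, -50], [0, 0, 0], -1], [[131, 39, -50], [0, 0, 0], -1], [[131, 39, -50], [0, 0, 0], -1]]'

```text
clock: 7.85
position: [0.5865, -0.1777, 0.1536]
eef_rot: [2.331, 2.095, 0.0]
wrist_force: [0.6, -0.1, 0.4]
finger_gap: 0.0853
```

Run:
```python
from h import *
c=cam("side"); save(c,"s4",(260,110,420,260),4)
s=robot.observe();print(s["position"],s["joint_pos"],s["eef_rot"]);
```

```text
[ 0.58711345 -0.177773    0.15430754] [-0.05706046  0.58429089  0.38561     1.9545692  -0.33961363  0.65735833
  0.43404788] [2.32982789e+00 2.09424071e+00 1.44330442e-03]
```

View pics/s4.png

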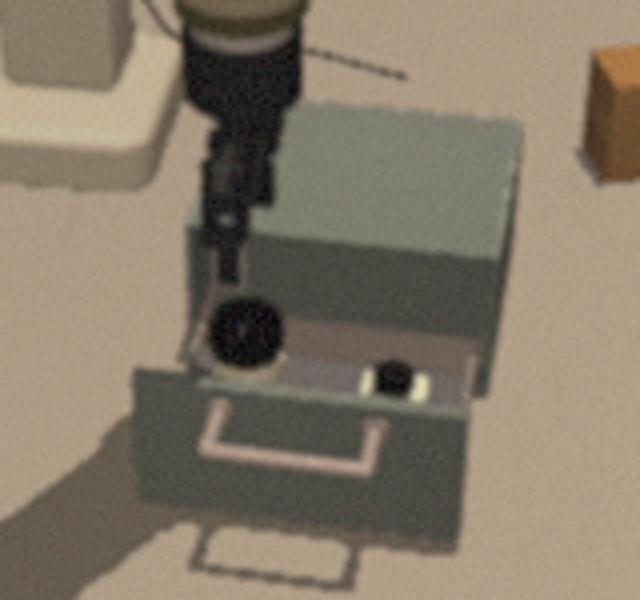

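move_arm --rows '[[[0, 0.5, -20], [0, 0, 0], -1], [[0, 0.5, -40], [0, 0, 0], -1], [[0, 0.5, -58], [0, 0, 0], -1], [[0, 0.5, -70], [0, 0, 0], -1], [[0, 0.5, -76], [0, 0, 0], -1], [[0, 0.5, -76], [0, 0, 0], -1], [[0, 0.5, -76], [0, 0, 0], 1], [[0, 0.5, -76], [0, 0, 0], 1], [[0, 0.5, -76], [0, 0, 0], 1], [[0, 0.5, -76], [0, 0, 0], 1], [[0, 0.5, -76], [0, 0, 0], 1], [[0, 0.5, -76], [0, 0, 0], 1], [[0, 0.5, -76], [0, 0, 0], 1]]' --newtons 70

```text
clock: 9.2
position: [0.588, -0.1775, 0.0792]
eef_rot: [2.328, 2.093, 0.003]
wrist_force: [0.7, 0.1, 6.4]
finger_gap: 0.0466
```

move_arm --rows '[[[0, 0, -2], [0, 0, 0], 1], [[0, 0, -4], [0, 0, 0], 1], [[0, 0, -5], [0, 0, 0], 1], [[0, 0, -6], [0, 0, 0], 1], [[0, 0, -6], [0, 0, 0], 1], [[0, 0, -6], [0, 0, 0], 1]]' --newtons 80

```text
clock: 9.8
position: [0.5884, -0.1775, 0.0742]
eef_rot: [2.328, 2.093, 0.005]
wrist_force: [-0.5, 0.8, 10.3]
finger_gap: 0.0468
```

move_arm --rows '[[[0, 0, -2], [0, 0, 0], 1], [[0, 0, -3], [0, 0, 0], 1], [[0, 0, -3], [0, 0, 0], 1], [[0, 0, -3], [0, 0, 0], 1]]'

```text
clock: 10.2
position: [0.5894, -0.1777, 0.0728]
eef_rot: [2.327, 2.091, 0.008]
wrist_force: [-1.8, 0.5, 14.5]
finger_gap: 0.0464
```

move_arm --rows '[[[0, 0, -2], [0, 0, 0.08], 1], [[0, 0, -2], [0, 0, 0.16], 1], [[0, 0, -2], [0, 0, 0.24], 1], [[0, 0, -2], [0, 0, 0.32], 1], [[0, 0, -2], [0, 0, 0.4], 1], [[0, 0, -2], [0, 0, 0.48], 1]]'

```text
clock: 10.8
position: [0.5909, -0.1778, 0.0729]
eef_rot: [1.758, 2.586, 0.015]
wrist_force: [-1.5, 2.2, 16.9]
finger_gap: 0.0467
```

Run:
```python
from h import *
s=robot.observe();print(s["position"],s["joint_pos"],s["eef_rot"],s["wrist_force"],s["wrist_torque"])
c=cam("side"); save(c,"s5",(260,110,420,260),4)
```

```text
[ 0.59085949 -0.17777393  0.0728623 ] [ 0.09195742  0.678473    0.16671162  1.99175696 -0.23921478  0.47250773
  0.81118332] [1.75765229 2.58619407 0.01525112] [-1.49909839  2.17285442 16.87461537] [ 0.31411545  0.30720575 -0.07220806]
```

View pics/s5.png

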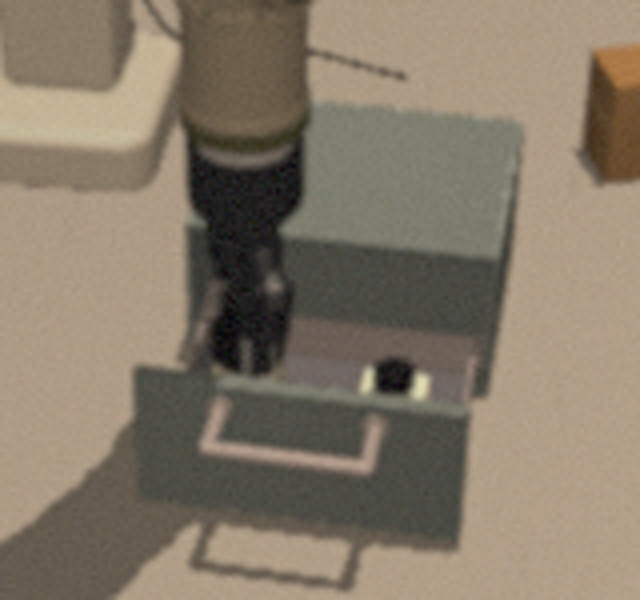

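move_arm --rows '[[[-1, 0, -2], [0, 0, 0.08], 1], [[-2, 0, -2], [0, 0, 0.16], 1], [[-2, 0, -2], [0, 0, 0.24], 1], [[-3, 0, -2], [0, 0, 0.32], 1], [[-3, 0, -2], [0, 0, 0.4], 1], [[-3, 0, -2], [0, 0, 0.48], 1], [[-3, 0, -2], [0, 0, 0.55], 1], [[-3, 0, -2], [0, 0, 0.61], 1], [[-3, 0, -2], [0, 0, 0.61], 1], [[-3, 0, -2], [0, 0, 0.61], 1]]'

```text
clock: 11.85
position: [0.5896, -0.1782, 0.0729]
eef_rot: [0.892, 2.996, 0.022]
wrist_force: [0.0, 0.9, 16.5]
finger_gap: 0.0465
```

Run:
```python
from h import *
s=robot.observe();print(s["position"],s["joint_pos"],s["eef_rot"],s["wrist_force"],s["wrist_torque"])
a=np.degrees(np.arctan2(s["eef_rot"][1],s["eef_rot"][0])); print("turned",2*(a-41.93))
c=cam("side"); save(c,"s6",(260,110,420,260),4)
c=cam("top"); save(c,"t6",(260,110,420,260),4)
```

```text
[ 0.58961612 -0.17819697  0.07286702] [ 0.21152304  0.67023792 -0.00493108  1.98526851 -0.02161407  0.46983648
  1.21874465] [0.89235793 2.99620737 0.02210539] [ 0.02547111  0.93553707 16.50545245] [ 0.09559484  0.02350094 -0.02168634]
turned 62.96986757007578
```

View pics/s6.png

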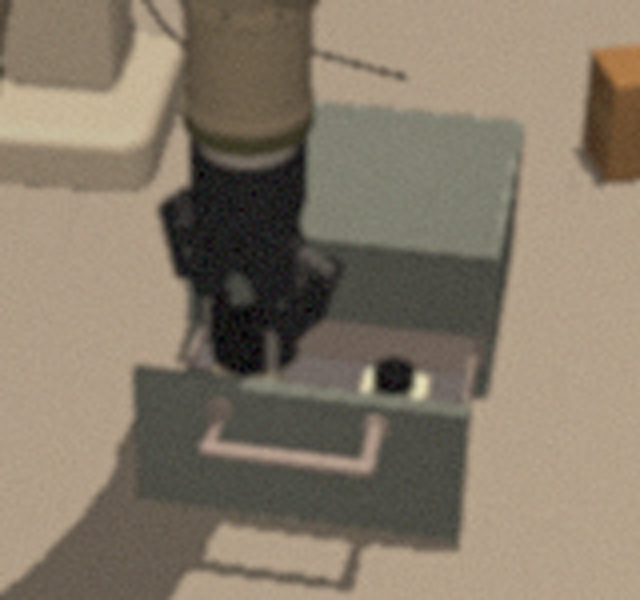

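move_arm --rows '[[[0, 0, 2], [0, 0, 0], 1], [[0, 0, 5], [0, 0, 0], 1], [[0, 0, 8], [0, 0, 0], 1], [[0, 0, 11], [0, 0, 0], 1], [[0, 0, 14], [0, 0, 0], 1], [[0, 0, 14], [0, 0, 0], 1], [[0, 0, 14], [0, 0, 0], 1]]'

```text
clock: 12.65
position: [0.5898, -0.1782, 0.0869]
eef_rot: [0.892, 2.996, 0.022]
wrist_force: [0.3, -0.0, -0.8]
finger_gap: 0.0466
```

Run:
```python
from h import *
s=robot.observe();print(s["position"],s["wrist_force"],s["wrist_torque"],s["finger_gap"])
c=cam("side"); save(c,"s7",(260,110,420,260),4)
```

```text
[ 0.5897626  -0.17818602  0.08685849] [ 0.26736403 -0.03477133 -0.83095734] [ 0.06063953 -0.20743185 -0.01688827] 0.04656276518194223
```

View pics/s7.png

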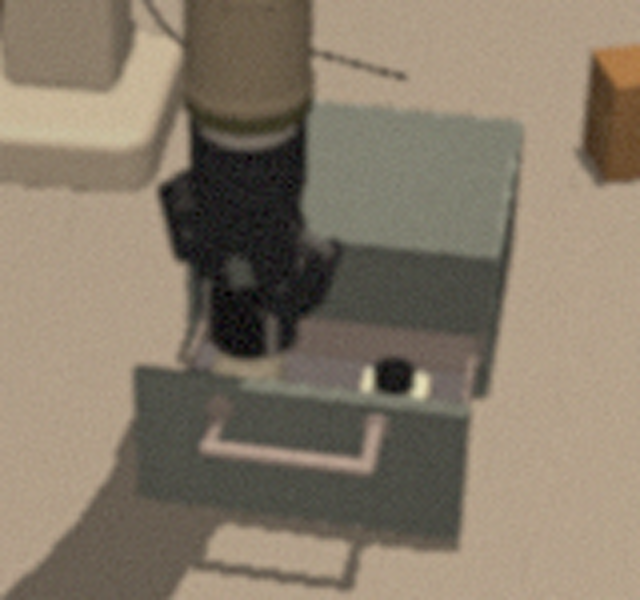

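move_arm --rows '[[[0, 0, 6], [0, 0, 0], 1], [[0, 0, 12], [0, 0, 0], 1], [[0, 0, 20], [0, 0, 0], 1], [[0, 0, 30], [0, 0, 0], 1], [[0, 0, 42], [0, 0, 0], 1], [[0, 0, 54], [0, 0, 0], 1], [[0, 0, 63], [0, 0, 0], 1], [[0, 0, 66], [0, 0, 0], 1], [[0, 0, 66], [0, 0, 0], 1], [[0, 0, 66], [0, 0, 0], 1], [[0, 0, 66], [0, 0, 0], 1]]'

```text
clock: 13.8
position: [0.5894, -0.1781, 0.1522]
eef_rot: [0.892, 2.997, 0.022]
wrist_force: [0.1, -0.7, -1.2]
finger_gap: 0.0465
```

Run:
```python
from h import *
s=robot.observe();print(s["position"],s["wrist_force"],s["wrist_torque"],s["finger_gap"],s["joint_velocities"].round(3))
c=cam("side"); save(c,"s8",(260,110,420,260),4)
for p in ([.587,-.178,.012+.09],[.59,-.178,.14]): print(((np.array(proj(c,p))-[260,110])*4).round())
c=cam("top"); save(c,"t8",(180,60,480,280),2)
```

```text
[ 0.58942543 -0.1780858   0.15224205] [ 0.09656338 -0.67761322 -1.16136978] [-0.03233153 -0.01374292 -0.00313676] 0.04653887418211018 [ 0.003  0.003 -0.001 -0.    -0.001  0.     0.001]
[245. 324.]
[245. 275.]
```

View pics/s8.png

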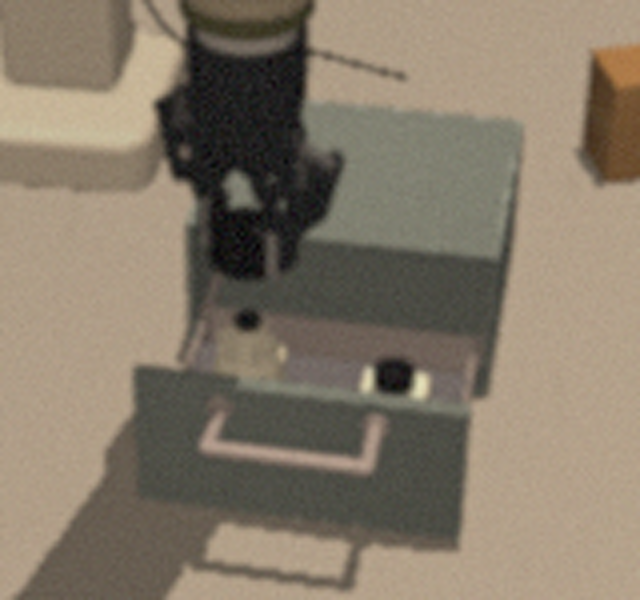

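View pics/t8.png

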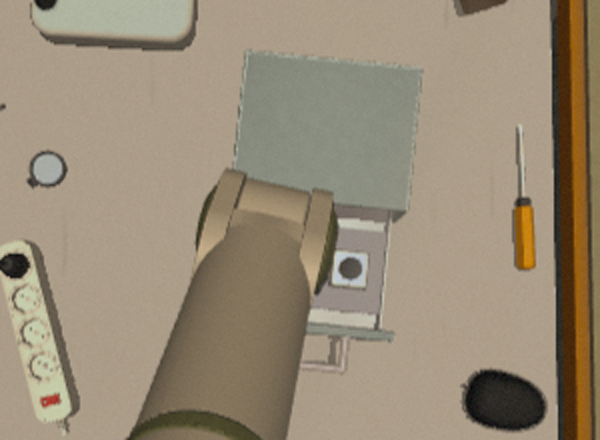

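The cap is held at about (240,240) in the side crop, above the open bottle, whose mouth is at about (247,320) where I predicted it. The drawer, squat bottle, lens ring and case look unmoved, so I am handing in.

```bash
python3 -c "
from h import *
print(robot.job_done())"
```

```text
the job is handed in; nothing more can be done
None
```

I pulled the drawer to its stop, then pressed the tall bottle's cap down, turned it free and lifted it off. The job is handed in with the cap still in the gripper. No verdict was reported, so the points below are my own last checks.

- **Drawer:** it travelled about 150 mm, until further pulling met resistance. In the last side picture the handle is where it was after the pull.
- **Cap:** I pressed it about 6.4 mm, with the force rising to about 15 N, then turned it about 63° counterclockwise. It lifted with only about 1 N of load, so the bottle did not come up with it.
- **Final pose:** the cap is about 73 mm above its seated height, which leaves about 50 mm between its lower edge and the bottle mouth. The fingers are steady at a 46.5 mm opening. That is below the cap's 50 mm width, which I put down to compliance: the 10 mm handle bar also read about 8.4 mm.
- **Surroundings:** by eye in the last pictures, both bottles stand in their wells. The lens ring and the domed case lie where they were. I did not measure their positions again.
- **Drift:** during the press and twist the tool moved up to about 3 mm towards the cabinet. I corrected part of it, and the drawer showed no visible shift.

The run took about 14 s of the 51 s allowed.

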